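# Cork between block and slab: a quiet footing for the turntable

### The arm

A 6-joint arm with a two-finger parallel gripper is mounted at the origin on the work surface. World frame = base frame: x ahead of the robot, y to its left, z up, the work surface at z = 0. Lengths are in m, angles in degrees, forces in N, time in s.
With the tool pointing down it reaches from about 0.4 to 0.825 m from the base axis. Payload 7 kg.
Tool frame: the origin (TCP) lies between the finger pads; the fingertips stand 22 mm ahead of it and the grasp point (between the pads) lies 3 mm ahead of it; z points along the fingers, y is the direction in which the jaws open and shut (so a half turn about z gives the same grasp; the last joint's range is limited). The gripper opens to 88 mm and grips with 3 to 60 N. Pads are 19 mm wide; open, the fingers measure 130 mm over their backs; the gripper's body (78 mm by 193 mm) begins 47 mm behind the grasp point.
Start: joints at [-47.263, 20.546, 0.682, 0, -70.136, -16.507], TCP at [0.298, -0.605, 0.249] pointing down, gripper open.
Joint ranges: [-176.03, 176.03], [-82.01, 121.73], [-58.28, 71.71], [-173.87, 95.51], [-174.79, -0.11], [-173.66, 173.66]. Speed limits (degrees/s): [136.94, 136.94, 172.46, 180, 180, 180].

### API

Orientations are given as [roll, pitch, yaw] about the fixed x, y, z axes, in that order (R = Rz(yaw) Ry(pitch) Rx(roll)).
In Python, from plant import telemetry, cams, r gives the robot as it stands.
- The arm moves only by the tool carry_out, never from a script. Its argument "commands" is one flat list of numbers, 5 for each row, row after row: the shift along the world's x, y, z as a fraction of full scale, then the turn about the world's z as a fraction of full scale, then the gripper's target within -1 to 1 (shut at 1, half-way at 0, fully open at -1). In form: [x, y, z, turn, claw, x, y, z, turn, claw, ...]. A call has 1 to 8 rows; each row shifts and turns the commanded pose from where the row before left it; what a row does not reach is not made up. Full scale, the value 1, is 0.04 m for a shift and 4 degrees for a turn. A row lasts 1/10 s, in which the tool goes at most 50 mm and 8.59 degrees, less where a joint would pass 70% of its speed; a pose out of reach is approached as far as the arm can. A call with a number of a shift or a turn outside -1 to 1 is refused whole. A call with a gripper value outside its range is refused whole. The fingers move at their own pace and stop on an object; "grip_force" is the grip in N (left out, the last holds). Time passes only in rows, so rows that do not move let the fingers close. It gives the time, the measured TCP pose, the force and the opening at its end, in the units of the state.
- telemetry.get_state(): the state, without advancing time (a new reading comes with each control period).
- cams.capture(name): name is "side" or "top" or "wrist"; returns a dict with "frame" (384x512x3 uint8, red, green, blue), "camera_matrix" (3x3 intrinsics, pixels), "k1" (the pictures are not rectified: a ray, as slopes to the right and down, at radius r is drawn at 1 + k1 r^2 times it, then the intrinsics apply), "camera_from_world" (4x4, takes a point from world to camera coordinates); the wrist camera has in their place "mount" (4x4, takes a point from camera to tool coordinates, whose origin is the TCP and whose axes are the flange's). Camera axes: x right, y down, z forward; pixel columns grow to the right and rows downward; lengths in m; the calibration is good to about 2 mm. A picture is of the moment at which its call begins: read the wrist's pose just before it. There is no depth.
- r.close_job(): hands the job in, once; it reports no verdict.
The state is a dict: "time_s": time; "joints": joint angles; "qd": joint speeds; "joint_torque": joint torques, N m; "tcp_pos": TCP position; "eef_rot": TCP orientation; "contact_force": force on the tool from outside, world axes, zero at the start; "moment": the same for the moment, N m; "gripper_width": finger opening in m.
Only numpy, scipy, OpenCV 4.12 (cv2) and the standard library are available. Lean on these libraries where they do the work, as an engineer would, in place of code of your own. Each camera call takes 0.05 s, during which the arm holds its last target. There are 200 camera calls.

### The job

Build the vibration footing on the base block, the lowest of the three wooden blocks and the one in the middle: first slide the cork sheet off its block so that it lies squarely on the base block, then slide the stone slab from the other block squarely on top of the cork. Slide both rather than lifting them, push the slab gently (it chips: under 20 N), and leave the other things on the shelf where they are.

Things in the scene. Friction and masses are not known exactly. Their poses are not given: they have to be found in the camera images.
- base_block: Wooden base block fixed to the shelf, in the middle of the row of three: 120 x 120 mm, 40 mm tall. Origin at the centre of its underside, z up; its y axis runs along the row of three blocks. Its flat top is 40 mm above the origin.
- low_block: Wooden block fixed at one end of the row (either end), 130 x 130 mm, 42 mm tall, square to the base block and 12 mm from it (centres 137 mm apart along the base block's y). The cork sheet starts on it. Origin at the centre of its underside.
- tall_block: Wooden block fixed at the other end of the row, 130 x 130 mm, 52 mm tall, square to the base block and 12 mm from it (centres 137 mm apart). The stone slab starts on it. Its top is 2 mm above the top of a cork sheet that lies on the base block. Origin at the centre of its underside.
- cork_sheet: Stiff rubber-bonded cork sheet, 120 x 120 x 10 mm, about 160 g, loose and flat on the low block, up to 13 mm and 0.15 rad out of square with it. Origin at the centre of its underside, x and y along its edges.
- stone_slab: Polished stone slab, 120 x 120 x 18 mm, about 650 g, loose and flat on the tall block, up to 13 mm and 0.15 rad out of square with it. Origin at the centre of its underside, x and y along its edges.
- record_weight: Bystander: steel record weight, stepped disc 76 mm across, 42 mm tall. Origin at the centre of its underside.
- adapter: Bystander: 45 adapter, stepped plastic disc 60 mm across, 11 mm tall. Origin at the centre of its underside.
- tumbler: Bystander: glass tumbler, 76 mm across, 82 mm tall. Origin at the centre of its underside.
- dish: Bystander: ceramic dish with two stylus cartridges in it, 110 mm across, 22 mm tall. Origin at the centre of its underside.
- brush: Bystander: record brush, a bar 95 x 22 x 24 mm lying along its own x. Origin at the centre of its underside.
- cleaner: Bystander: little bottle of stylus cleaner, 40 mm across, 85 mm tall. Origin at the centre of its underside.

How it is judged (in metres and radians):
On the way:
1. The cork sheet lies flat and at rest on the base block, centred within 10 mm and square to it within 0.1 rad, while the slab is still on its own block (horizontal distance between cork_sheet and base_block below 0.01 m and angle between the x axis of cork_sheet and the x axis of base_block, either way round below 0.1 rad and z of cork_sheet in the frame of base_block between 0.037 and 0.043 m and angle between cork_sheet's own z axis and vertical below 0.03 rad and linear speed of cork_sheet below 0.01 m/s and angular speed of cork_sheet below 0.05 rad/s and horizontal distance between stone_slab and tall_block below 0.03 m), for 0.2 s.
At the end, for the whole second after the job is handed in: The cork sheet lies flat on the base block and the stone slab lies flat on the cork; each is centred on the base block within 10 mm and square to it within 0.1 rad, and both are at rest and let go (horizontal distance between each of cork_sheet, stone_slab and base_block below 0.01 m and angle between the x axis of each of cork_sheet, stone_slab and the x axis of base_block, either way round below 0.1 rad and z of cork_sheet in the frame of base_block between 0.037 and 0.043 m and angle between each of cork_sheet, stone_slab's own z axis and vertical below 0.03 rad and z of stone_slab in the frame of base_block between 0.047 and 0.053 m and linear speed of each of cork_sheet, stone_slab below 0.01 m/s and angular speed of each of cork_sheet, stone_slab below 0.05 rad/s); the robot touches nothing.
It fails at once if The robot pushes or presses on the slab with more than 20 N (contact force between any of the fingers, the arm and stone_slab above 20 N).
It fails at once if The slab or the cork sheet is lifted instead of slid: its centre rises more than 20 mm above its starting height (z of stone_slab in the frame of base_block above 0.072 m or z of cork_sheet in the frame of base_block above 0.062 m).
It fails at once if The slab is tipped by more than 0.2 rad (angle between stone_slab's own z axis and vertical above 0.2 rad).
It fails at once if A bystander (record weight, adapter, tumbler, dish, brush or cleaner bottle) is moved more than 20 mm (distance of any of record_weight, adapter, tumbler, dish, brush, cleaner from where it was at the start of the episode above 0.02 m).
It also fails if it takes over 48 s, if anything falls off the work surface, if the arm or the gripper's body presses on something with over 40 N, if the wrist force passes 120 N, or if a joint passes its speed limit or range.

## Working session

There is one attempt and no reset: what is moved stays moved. The work goes in short steps, Python scripts to look and compute and a tool call to move; the robot and the scene stay as the last step left them, time stands still between calls to the robot, and variables do not carry over. Pictures are saved under pics/ and viewed, about 8 in all and at most 12, crops included, and the job is handed in when it is done.

Besides the shell and the picture viewer there is one more tool, called after "Call:" as name(argument=value, ...) on one line, values as JSON. carry_out: Moves the arm, as the interface text tells. Shift numbers are shares of 0.04 m and turn numbers shares of 4 degrees, none past 1 either way. Its arguments: {"type":"object","properties":{"commands":{"type":"array"},"grip_force":{"type":"number"}},"required":["commands"]}

```bash
ls; mkdir -p pics; python3 - <<'E'
from plant import telemetry, cams, r
import cv2,pickle
print(telemetry.get_state())
d={}
for n in("top","side"):
    c=cams.capture(n); d[n]=c; cv2.imwrite(f"pics/{n}0.png",c["frame"][:,:,::-1]); print({k:v for k,v in c.items() if k!="frame"})
pickle.dump(d,open("d0.pkl","wb"))
E
```

```text
pics
{'time_s': 0.0, 'joints': array([-4.72640896e+01,  2.05926504e+01,  6.32650225e-01, -1.76308247e-02,
       -7.01356525e+01, -1.65078830e+01]), 'qd': array([ 0.06106613, -0.09237671, -0.09442057,  0.11013819,  0.02783931,
       -0.0397389 ]), 'joint_torque': array([ 7.18160645e-04, -5.82719135e+01,  2.93056458e+01,  6.99729368e+00,
        6.92753209e-03, -1.71849083e-04]), 'tcp_pos': array([ 0.29808683, -0.60510814,  0.24760823]), 'eef_rot': array([ 1.79903580e+02, -1.12910027e-02, -1.53777968e+02]), 'contact_force': array([ 0.98565334,  0.25828916, -0.23902495]), 'moment': array([-0.02529799, -0.04907275,  0.00877995]), 'gripper_width': 0.08806886223771686}
{'camera_matrix': array([[494.42254808,   0.        , 265.43458839],
       [  0.        , 494.42254808, 196.55405126],
       [  0.        ,   0.        ,   1.        ]]), 'k1': -0.1919593616860563, 'camera_from_world': array([[ 0.02188731, -0.99966924, -0.01350391,  0.02410566],
       [-0.99449528, -0.02038565, -0.1027792 ,  0.58352944],
       [ 0.10246992,  0.01567913, -0.99461253,  1.10944547],
       [ 0.        ,  0.        ,  0.        ,  1.        ]])}
{'camera_matrix': array([[392.17882449,   0.        , 248.52228804],
       [  0.        , 392.17882449, 190.13082078],
       [  0.        ,   0.        ,   1.        ]]), 'k1': -0.12215713172477781, 'camera_from_world': array([[-0.94570731, -0.3246572 ,  0.01534237,  0.54005264],
       [-0.23063856,  0.63707972, -0.73548303,  0.16464935],
       [ 0.22900554, -0.69909022, -0.67736942,  0.73828027],
       [ 0.        ,  0.        ,  0.        ,  1.        ]])}
```

View pics/top0.png

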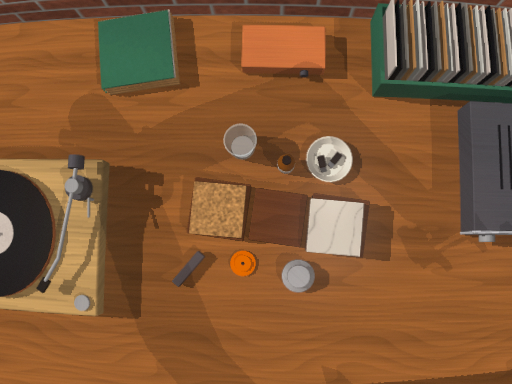

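View pics/side0.png

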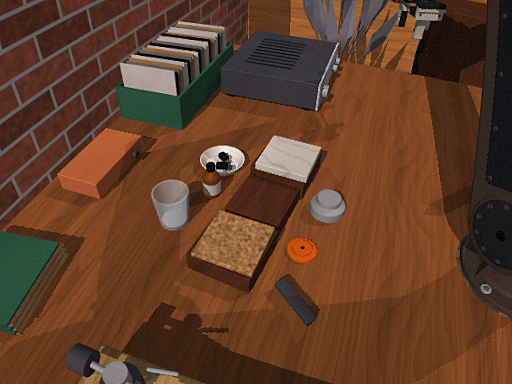

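The top view shows the cork at pixel (218,209), base block at (277,216) and slab at (336,227). The cork is therefore at +y and the slab at -y. Bystanders lie on both sides of the row: tumbler, cleaner and dish at +x; brush, adapter and weight at -x. Next I'll measure these.

```bash
cat > h.py <<'E'
import cv2, numpy as np
def ray(c,uv,z,T=None):
    "pixels -> world points on plane z"
    T=c["camera_from_world"] if T is None else T
    p=cv2.undistortPoints(np.float64(uv).reshape(-1,1,2),c["camera_matrix"],np.array([c["k1"],0,0,0.]))[:,0]
    R,t=T[:3,:3],T[:3,3]; o=-R.T@t
    d=np.c_[p,np.ones(len(p))]@R
    return o+d*((z-o[2])/d[:,2])[:,None]
def big(m):
    m=cv2.morphologyEx(m.astype(np.uint8),cv2.MORPH_CLOSE,np.ones((5,5)))
    m=cv2.morphologyEx(m,cv2.MORPH_OPEN,np.ones((5,5)))
    cs,_=cv2.findContours(m,cv2.RETR_EXTERNAL,cv2.CHAIN_APPROX_NONE)
    return max(cs,key=cv2.contourArea)[:,0]
def rect(c,cnt,z):
    w=ray(c,cnt,z)[:,:2]*1000
    (x,y),(a,b),t=cv2.minAreaRect(w.astype(np.float32))
    t=(t+45)%90-45
    return np.round([x,y,a,b,t],1)
def masks(f,box):
    hsv=cv2.cvtColor(f,cv2.COLOR_RGB2HSV).astype(int); H,S,V=hsv[...,0],hsv[...,1],hsv[...,2]
    x0,y0,x1,y1=box; b=np.zeros(H.shape,bool); b[y0:y1,x0:x1]=1
    return {"cork":b&(V>125)&(S>90)&(H>8)&(H<28),"slab":b&(S<60)&(V>130),"dark":b&(V<85)&(S>80)}
E
python3 - <<'E'
import pickle,cv2,numpy as np
from h import *
d=pickle.load(open("d0.pkl","rb"));c=d["top"];f=c["frame"]
hsv=cv2.cvtColor(f,cv2.COLOR_RGB2HSV)
for n,(u,v) in dict(cork=(218,209),base=(277,216),slab=(336,225),table=(277,300),rim=(247,215)).items(): print(n,hsv[v-2:v+3,u-2:u+3].reshape(-1,3).mean(0))
m=masks(f,(180,170,380,268))
out=f[150:300,160:400].copy()
for k,z in(("cork",.052),("slab",.070),("dark",.040)):
    cnt=big(m[k]); print(k,rect(c,cnt,z)); cv2.drawContours(out,[cnt-[160,150]],-1,(0,255,0),1)
for n,(u,v,z) in dict(tumbler=(240,141,.04),cleaner=(285,162,.04),dish=(329,159,.01),brush=(188,268,.02),adapter=(243,263,.01),weight=(298,276,.03)).items(): print(n,ray(c,[(u,v)],z)[0].round(3))
cv2.imwrite("pics/crop0.png",cv2.resize(out[:,:,::-1],None,fx=3.3,fy=3.3,interpolation=cv2.INTER_NEAREST))
E
```

```text
cork [ 15.44 146.16 179.48]
base [ 10.24 160.08 100.96]
slab [ 17.    35.76 207.44]
table [ 12.88 174.44 151.  ]
rim [ 12.52 166.88  84.88]
cork [532.1   3.1 220.7 456.2   1.2]
slab [ 514.6 -119.2  120.2  119.5   -4.2]
dark [498.9  79.8  15.9  11.4   1.4]
tumbler [0.71  0.098 0.04 ]
cleaner [ 0.663 -0.007  0.04 ]
dish [ 0.678 -0.112  0.01 ]
brush [0.414 0.212 0.02 ]
adapter [0.429 0.086 0.01 ]
weight [ 0.402 -0.042  0.03 ]
```

View pics/crop0.png

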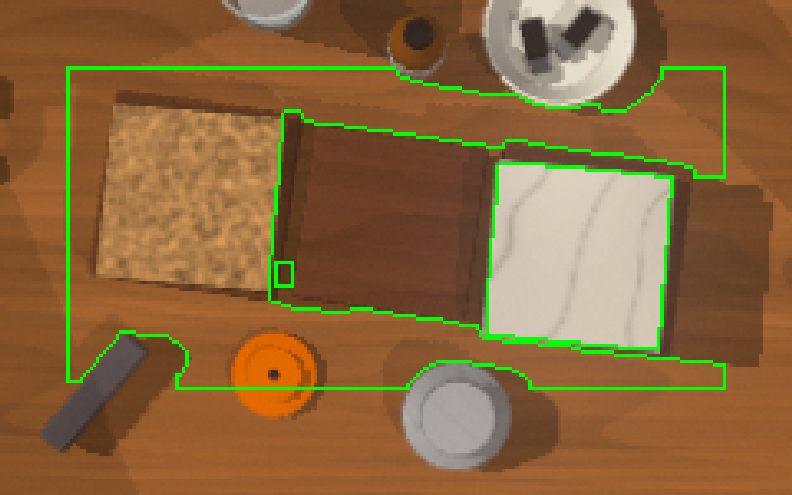

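```bash
python3 - <<'E'
import pickle,cv2,numpy as np
from h import *
d=pickle.load(open("d0.pkl","rb"));c=d["top"];f=c["frame"]
hsv=cv2.cvtColor(cv2.GaussianBlur(f,(3,3),0),cv2.COLOR_RGB2HSV).astype(int);H,S,V=[hsv[...,i] for i in range(3)]
b=np.zeros(H.shape,bool);b[165:268,170:380]=1
ms={"cork":(b&(H>=14)&(V>120)&(S<160),.052),"base":(b&(V>85)&(V<122)&(H<=11),.04),"blocks":(b&(V<122)&(H<=14)&(S>100),.04)}
out=f[150:300,160:400].copy()
for k,(m,z) in ms.items():
    cnt=big(m);print(k,rect(c,cnt,z),cnt.min(0),cnt.max(0))
    cv2.drawContours(out,[cnt-[160,150]],-1,{"cork":(0,255,0),"base":(255,0,255),"blocks":(0,255,255)}[k],1)
print(V[213,235:315]);print(V[180:250,277])
cv2.imwrite("pics/crop1.png",cv2.resize(out[:,:,::-1],None,fx=3.3,fy=3.3,interpolation=cv2.INTER_NEAREST))
E
```

```text
cork [ 515.2 -121.   123.2  121.1   -4. ] [307 199] [362 255]
base [534.9   2.1 129.9 119.4  -6.6] [249 189] [306 246]
blocks [539.3  12.8 148.8 131.1  -4.9] [242 184] [309 247]
[180 185 182 178 181 186 181 162 125  93  80  77  79  90  96  96 100 106
 109 108 108 108 108 108 108 107 107 107 107 107 108 107 107 106 106 107
 107 107 107 107 107 107 108 109 109 108 108 109 109 109 108 108 108 108
 109 110 110 109 109 109 109 108 108 107 105 101  98  98  98  94  91  93
  98 116 159 200 211 210 207 202]
[148 149 146 138 134 133 134 136 141 137 120 107 106 106 105 104 104 104
 105 107 106 103 101 100 101 102 102 103 106 107 108 109 110 108 104 101
 100 101 101 100 100 101 101 101 102 103 102 102 103 105 106 107 108 109
 109 107 105 102 101 101 101 102 102 114 143 160 157 150 147 147]
```

View pics/crop1.png

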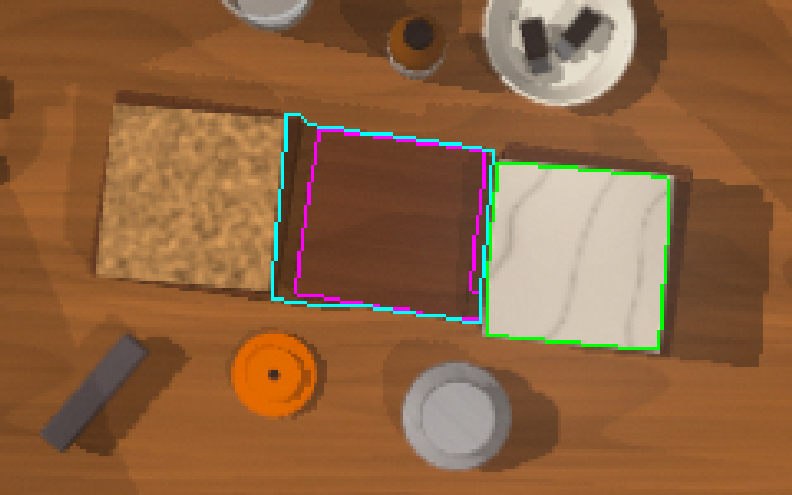

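```bash
python3 - <<'E'
import pickle,cv2,numpy as np
from h import *
d=pickle.load(open("d0.pkl","rb"));c=d["top"];f=c["frame"]
hsv=cv2.cvtColor(cv2.GaussianBlur(f,(3,3),0),cv2.COLOR_RGB2HSV).astype(int);H,S,V=[hsv[...,i] for i in range(3)]
b=np.zeros(H.shape,bool);b[170:250,183:255]=1
# cork: fill by brightness above dark rim, hue
cnt=big(b&(H>=14)&(V>115)&(S<175));print("cork",rect(c,cnt,.052),cnt.min(0),cnt.max(0))
# base edges, subpixel by strongest gradient along scans
g=cv2.GaussianBlur(f,(3,3),0).sum(2).astype(float)
def fit(p): 
    w=ray(c,p,.04)[:,:2]*1000; return w.mean(0), cv2.fitLine(w.astype(np.float32),cv2.DIST_HUBER,0,.01,.01).ravel()[:2]
up=[];lo=[];le=[];ri=[]
for u in range(258,298):
    dv=np.diff(g[:,u]); up.append((u,184+np.argmin(dv[184:200])+.5)); lo.append((u,234+np.argmax(dv[234:252])+.5))
for v in range(197,236):
    du=np.diff(g[v]); s=(216-v)*-.107
    a=int(249-(v-213)*.107);le.append((a-3+np.argmax(du[a-3:a+6])+.5,v))
    a=int(296-(v-213)*.107);ri.append((a+np.argmin(du[a:a+8])+.5,v))
for n,p in(("+x",up),("-x",lo),("+y",le),("-y",ri)):
    m,l=fit(p);print(n,m.round(1),np.degrees(np.arctan(l[1]/l[0])).round(2), np.round(p[::10],1).tolist())
E
```

```text
cork [550.2 144.8 121.6 121.8  -2.6] [189 181] [245 237]
+x [597.6   9.1] 83.5 [[258.0, 187.5], [268.0, 188.5], [278.0, 189.5], [288.0, 191.5]]
-x [473.8   6.6] 84.9 [[258.0, 243.5], [268.0, 242.5], [278.0, 243.5], [288.0, 245.5]]
+y [536.6  74.6] -4.98 [[249.5, 197.0], [248.5, 207.0], [246.5, 217.0], [249.5, 227.0]]
-y [539.  -41.5] -2.46 [[301.5, 197.0], [299.5, 207.0], [298.5, 217.0], [298.5, 227.0]]
```

```bash
python3 - <<'E'
import pickle,cv2,numpy as np
d=pickle.load(open("d0.pkl","rb"));f=d["top"]["frame"]
def z(f,u0,v0,u1,v1,s):
    o=np.clip(255*(f[v0:v1,u0:u1]/140.)**.7,0,255).astype(np.uint8)
    return cv2.resize(o[:,:,::-1],None,fx=s,fy=s,interpolation=cv2.INTER_NEAREST)
a=z(f,185,172,317,260,6)
cv2.imwrite("pics/zoom.png",a);print(a.shape)
E
```

```text
(528, 792, 3)
```

View pics/zoom.png

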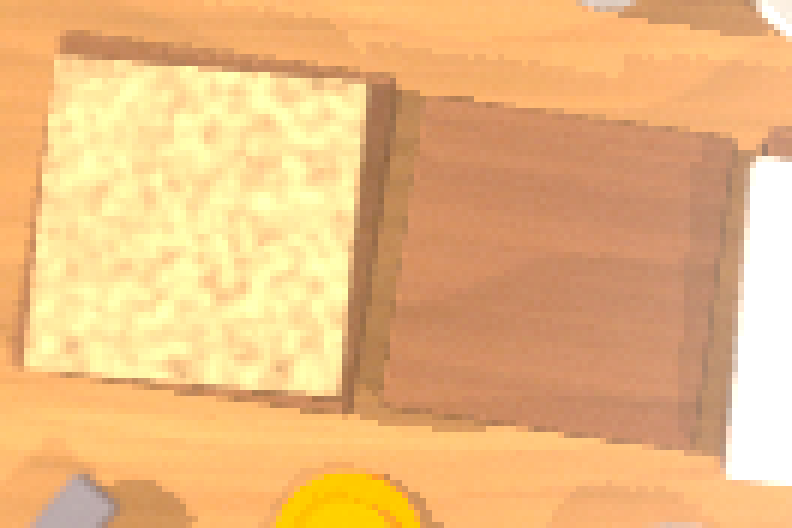

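```bash
python3 - <<'E'
import pickle,numpy as np
from h import *
c=pickle.load(open("d0.pkl","rb"))["top"]
for n,p,z in(("base",[(418,95),(738,138),(700,450),(383,405)],.04),("low",[(65,35),(393,78),(347,412),(18,365)],.042)):
    w=ray(c,np.array(p)/6+[185-.5,172-.5],z)[:,:2]*1000
    e=np.roll(w,-1,0)-w
    print(n,w.mean(0).round(1),np.linalg.norm(e,axis=1).round(1),np.degrees(np.arctan2(e[:,1],e[:,0])).round(1))
E
```

```text
base [536.3   7.2] [123.2 119.5 121.  118.8] [-96.5 173.9  83.1  -5. ]
low [552.2 142.4] [127.4 128.2 126.7 127.6] [-96.4 173.6  83.3  -6.1]
```

The zoom shows the base block corners at about (418,95), (738,138), (700,450) and (383,405). They give a centre of (536.5, 6.8) mm and yaw of about -6.5°; the side lengths come to 119–123 mm, so that's consistent. The cork is only 2 mm off laterally, 3.9° out of square. I'll swing round to its +y side with the jaws along the base's x.

Call:
carry_out(commands=[0.3, 0.95, 0, 0.65, -0.4, 0.3, 0.95, 0, 0.65, -0.4, 0.3, 0.95, 0, 0.65, -0.4, 0.3, 0.95, 0, 0.65, -0.4, 0.3, 0.95, 0, 0.65, -0.4, 0.3, 0.95, 0, 0.65, -0.4, 0.3, 0.95, 0, 0.65, -0.4, 0.3, 0.95, 0, 0.65, -0.4])

```text
time_s: 0.9
tcp_pos: [0.3943, -0.2999, 0.2483]
eef_rot: [180.0, 0.0, -132.9]
contact_force: [0.2, -0.7, 0.5]
gripper_width: 0.0614
```

Call:
carry_out(commands=[0.3, 0.95, 0, 0.65, -0.4, 0.3, 0.95, 0, 0.65, -0.4, 0.3, 0.95, 0, 0.65, -0.4, 0.3, 0.95, 0, 0.65, -0.4, 0.3, 0.95, 0, 0.65, -0.4, 0.3, 0.95, 0, 0.65, -0.4, 0.3, 0.95, 0, 0.65, -0.4, 0.3, 0.95, 0, 0.65, -0.4])

```text
time_s: 1.7
tcp_pos: [0.4903, 0.0042, 0.2485]
eef_rot: [180.0, 0.0, -112.0]
contact_force: [0.1, -1.0, 0.8]
gripper_width: 0.0613
```

Call:
carry_out(commands=[0.3, 0.95, 0, 0.65, -0.4, 0.3, 0.95, 0, 0.65, -0.4, 0.3, 0.95, 0, 0.65, -0.4, 0.3, 0.95, 0, 0.65, -0.4, 0.3, 0.95, 0, 0.65, -0.4, 0.3, 0.95, 0, 0.65, -0.4, 0, 0, -0.5, 0, -0.4, 0, 0, 0, 0, -0.4])

```text
time_s: 2.5
tcp_pos: [0.5608, 0.2308, 0.2252]
eef_rot: [179.7, -0.2, -96.5]
contact_force: [0.1, -0.1, -1.0]
gripper_width: 0.0612
```

Call:
carry_out(commands=[0, 0, -0.8, 0, -0.4, 0, 0, -0.8, 0, -0.4, 0, 0, -0.8, 0, -0.4, 0, 0, -0.8, 0, -0.4, 0, 0, -0.4, 0, -0.4, 0, 0, -0.2, 0, -0.4, 0, 0, 0, 0, -0.4, 0, 0, 0, 0, -0.4])

```text
time_s: 3.3
tcp_pos: [0.5629, 0.2306, 0.0778]
eef_rot: [-179.9, 0.0, -96.6]
contact_force: [-0.7, -0.1, 0.6]
gripper_width: 0.0613
```

```bash
python3 - <<'E'
from plant import telemetry, cams
import cv2
for i in range(2):
    s=telemetry.get_state();print(s["tcp_pos"],s["eef_rot"],s["contact_force"])
    c=cams.capture("side" if i else "wrist");cv2.imwrite(f"pics/b{i}.png",c["frame"][:,:,::-1])
E
```

```text
[0.56292481 0.23058531 0.07777   ] [-1.79935811e+02  4.16146442e-02 -9.65769508e+01] [-0.68612197 -0.12060505  0.59384376]
[0.56306575 0.23077498 0.07803322] [-1.79908435e+02  7.33125615e-02 -9.65739381e+01] [-0.15947444  0.32368197  0.13770245]
```

View pics/b1.png

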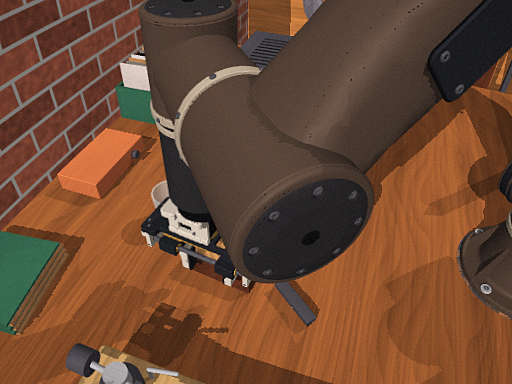

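Call:
carry_out(commands=[0, 0, -0.25, 0, -0.4, 0, 0, 0, 0, -0.4, -0.01, -0.1, 0, 0, -0.4, -0.01, -0.1, 0, 0, -0.4, -0.01, -0.1, 0, 0, -0.4, -0.01, -0.1, 0, 0, -0.4, -0.01, -0.1, 0, 0, -0.4, -0.01, -0.1, 0, 0, -0.4])

```text
time_s: 4.2
tcp_pos: [0.56, 0.2063, 0.0667]
eef_rot: [-180.0, 0.0, -96.6]
contact_force: [-0.0, 1.5, 0.4]
gripper_width: 0.0614
```

```bash
python3 - <<'E'
from plant import telemetry, cams
import cv2
s=telemetry.get_state();print(s["tcp_pos"],s["contact_force"])
c=cams.capture("wrist");cv2.imwrite("pics/b2.png",c["frame"][:,:,::-1])
E
```

```text
[0.56001835 0.20628699 0.06667737] [-0.02468777  1.50424344  0.41890224]
```

View pics/b2.png

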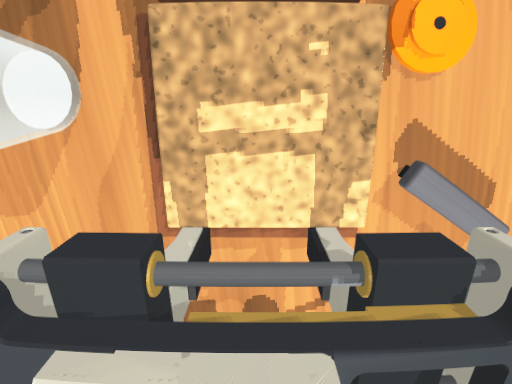

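The wrist view shows both fingertips (at about (190,235) and (330,235)) right at the cork's +y edge, at row 228, centred and clear of everything else. I'll push.

Call:
carry_out(commands=[-0.01, -0.1, 0, 0, -0.4, -0.02, -0.2, 0, 0, -0.4, -0.02, -0.2, 0, 0, -0.4, -0.02, -0.2, 0, 0, -0.4, -0.02, -0.2, 0, 0, -0.4, -0.02, -0.2, 0, 0, -0.4, -0.02, -0.2, 0, 0, -0.4, -0.02, -0.2, 0, 0, -0.4])

```text
time_s: 5.05
tcp_pos: [0.5539, 0.1459, 0.0667]
eef_rot: [-180.0, 0.0, -96.6]
contact_force: [0.8, 1.5, 1.3]
gripper_width: 0.0615
```

Call:
carry_out(commands=[-0.016, -0.16, 0, 0, -0.4, -0.016, -0.16, 0, 0, -0.4, -0.016, -0.16, 0, 0, -0.4, -0.016, -0.16, 0, 0, -0.4, -0.016, -0.16, 0, 0, -0.4, -0.01, -0.1, 0, 0, -0.4, 0, 0, 0, 0, -0.4, 0, 0, 0, 0, -0.4])

```text
time_s: 5.85
tcp_pos: [0.5503, 0.1104, 0.0666]
eef_rot: [180.0, -0.0, -96.6]
contact_force: [-0.7, 0.6, 0.0]
gripper_width: 0.0613
```

```bash
python3 - <<'E'
from plant import telemetry, cams
import cv2,pickle
s=telemetry.get_state();print(s["tcp_pos"],s["contact_force"],s["eef_rot"])
c=cams.capture("wrist");c["s"]=s;cv2.imwrite("pics/b3.png",c["frame"][:,:,::-1]);pickle.dump(c,open("w3.pkl","wb"));print(c["mount"],c["camera_matrix"],c["k1"])
E
```

```text
[0.55029949 0.11037347 0.06656593] [-0.71911085  0.59056525  0.0057822 ] [ 1.79995259e+02 -8.44072906e-03 -9.65813390e+01]
[[-2.26380249e-05 -9.55101515e-01 -2.96278746e-01  7.99477517e-02]
 [ 9.99999539e-01 -3.05884682e-04  9.09659949e-04  9.43896766e-04]
 [-9.59444725e-04 -2.96278589e-01  9.55101082e-01 -1.36464784e-01]
 [ 0.00000000e+00  0.00000000e+00  0.00000000e+00  1.00000000e+00]] [[276.14155281   0.         258.69832845]
 [  0.         276.14155281 192.2508988 ]
 [  0.           0.           1.        ]] -0.06125209880505596
```

View pics/b3.png

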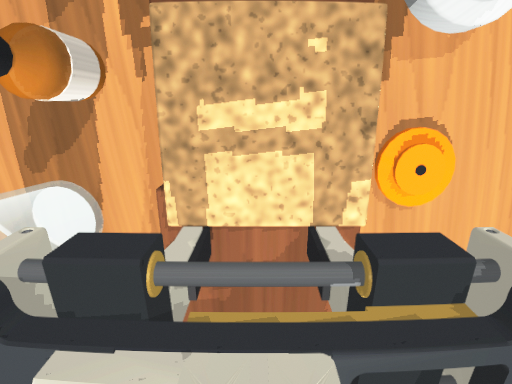

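```bash
cat >> h.py <<'E'
from scipy.spatial.transform import Rotation as Ro
def wristT(c,s):
    W=np.eye(4);W[:3,:3]=Ro.from_euler("xyz",s["eef_rot"],degrees=True).as_matrix();W[:3,3]=s["tcp_pos"]
    return np.linalg.inv(W@c["mount"])
B=np.array([536.5,6.8]);A=np.radians(-6.5)
def tob(w): # world mm -> base frame mm
    d=np.asarray(w)[...,:2]-B; return d@np.array([[np.cos(A),-np.sin(A)],[np.sin(A),np.cos(A)]])
E
python3 - <<'E'
import pickle
from h import *
c=pickle.load(open("w3.pkl","rb"));T=wristT(c,c["s"])
print("tcp",tob(c["s"]["tcp_pos"]*1000))
for z in(.051,):print(tob(ray(c,[(165,227),(366,227),(150,3),(386,3)],z,T)*1000).round(1))
E
```

```text
tcp [  1.98593838 104.46982993]
[[ 57.5  93.6]
 [-64.2  93.9]
 [ 54.2 -25.9]
 [-62.2 -26.2]]
```

Call:
carry_out(commands=[0, -0.12, 0, 0, -0.4, 0, -0.12, 0, 0, -0.4, 0, -0.12, 0, 0, -0.4, 0, -0.12, 0, 0, -0.4, 0, -0.12, 0, 0, -0.4, 0, -0.12, 0, 0, -0.4, 0, -0.12, 0, 0, -0.4, 0, 0, 0, 0, -0.4])

```text
time_s: 6.7
tcp_pos: [0.5502, 0.0762, 0.0666]
eef_rot: [180.0, -0.0, -96.6]
contact_force: [0.3, 0.4, 0.1]
gripper_width: 0.0615
```

```bash
python3 - <<'E'
from plant import telemetry, cams
import cv2,pickle
s=telemetry.get_state();print(s["tcp_pos"],s["contact_force"],s["eef_rot"])
c=cams.capture("wrist");c["s"]=s;cv2.imwrite("pics/b4.png",c["frame"][:,:,::-1]);pickle.dump(c,open("w4.pkl","wb"))
from h import *
print(tob(s["tcp_pos"]*1000))
E
```

```text
[0.55019568 0.07618031 0.06657612] [0.31800326 0.40870234 0.06569364] [ 1.79988816e+02 -1.20920174e-02 -9.66054945e+01]
[ 5.75356375 70.48471452]
```

View pics/b4.png

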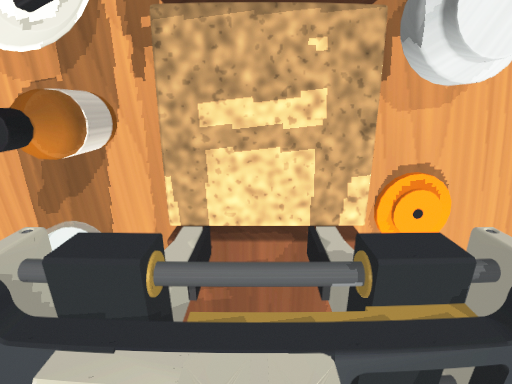

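The wrist view shows the cork square against the fingers, with its near edge at row 227, which puts it at base y of about 60 mm. I'll back off, lift and cross to the slab side.

Call:
carry_out(commands=[0, 0.15, 0, 0, -0.4, 0, 0.1, 0.3, 0, -0.4, 0, 0, 0.8, 0, -0.4, 0, 0, 0.8, 0, -0.4, 0, 0, 0.8, 0, -0.4])

```text
time_s: 7.25
tcp_pos: [0.5503, 0.0875, 0.1767]
eef_rot: [-180.0, -0.0, -96.5]
contact_force: [0.5, 0.3, -0.0]
gripper_width: 0.0612
```

Call:
carry_out(commands=[-0.14, -0.9, 0, 0, -0.4, -0.14, -0.9, 0, 0, -0.4, -0.14, -0.9, 0, 0, -0.4, -0.14, -0.9, 0, 0, -0.4, -0.14, -0.9, 0, 0, -0.4, -0.14, -0.9, 0, 0, -0.4, -0.14, -0.9, 0, 0, -0.4, -0.14, -0.9, 0, 0, -0.4])

```text
time_s: 8.05
tcp_pos: [0.5056, -0.202, 0.1758]
eef_rot: [-179.9, -0.0, -96.5]
contact_force: [0.8, 0.9, 0.4]
gripper_width: 0.0615
```

```bash
python3 - <<'E'
from plant import telemetry, cams
import cv2,pickle
from h import *
s=telemetry.get_state();print(s["tcp_pos"],tob(s["tcp_pos"]*1000),s["contact_force"],s["eef_rot"])
c=cams.capture("top");f=c["frame"];pickle.dump(c,open("t5.pkl","wb"))
hsv=cv2.cvtColor(cv2.GaussianBlur(f,(3,3),0),cv2.COLOR_RGB2HSV).astype(int);H,S,V=[hsv[...,i] for i in range(3)]
b=np.zeros(H.shape,bool);b[170:262,235:320]=1
cnt=big(b&(H>=14)&(V>115)&(S<175)&(S>80));r=rect(c,cnt,.050);print("cork",r,tob(r[:2]),r[4]+6.5)
o=f[140:290,170:410].copy();cv2.drawContours(o,[cnt-[170,140]],-1,(0,255,0),1)
cv2.imwrite("pics/t5.png",cv2.resize(o[:,:,::-1],None,fx=3.3,fy=3.3,interpolation=cv2.INTER_NEAREST))
E
```

```text
[ 0.50556511 -0.20201576  0.17578257] [  -7.09742451 -210.97539083] [0.7983265  0.93559294 0.37895947] [-1.79928293e+02 -4.40902582e-03 -9.65174632e+01]Traceback (most recent call last):
  File "<stdin>", line 8, in <module>
  File "h.py", line 13, in big
    return max(cs,key=cv2.contourArea)[:,0]
           ~~~^^^^^^^^^^^^^^^^^^^^^^^^
ValueError: max() iterable argument is empty
```

```bash
python3 - <<'E'
from plant import telemetry, cams
import cv2,pickle
c=pickle.load(open("t5.pkl","rb"));d=cams.capture("side")
print(telemetry.get_state()["joints"])
cv2.imwrite("pics/ts5.png",cv2.resize(np.hstack([c["frame"],d["frame"]])[:,:,::-1],(800,300)) if 0 else cv2.resize(__import__("numpy").hstack([c["frame"],d["frame"]])[:,:,::-1],(800,300)))
E
```

```text
[-1.32853969e+00  1.18033689e+01 -2.17576813e+01  3.22344278e-02
 -5.64184167e+01 -5.41485977e+00]
```

View pics/ts5.png

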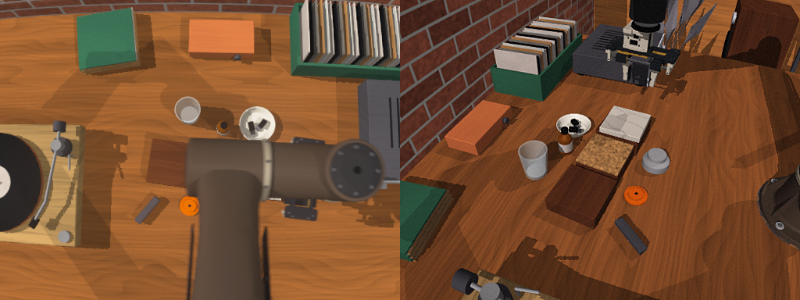

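The top view is blocked by the arm. The side view is clear: cork on the base at about (605,155) in the montage, slab at (625,122). I'll measure with the side camera.

```bash
cat >> h.py <<'E'
def sidem(c,box=(185,125,330,260)):
    f=c["frame"];hsv=cv2.cvtColor(cv2.GaussianBlur(f,(3,3),0),cv2.COLOR_RGB2HSV).astype(int);H,S,V=[hsv[...,i] for i in range(3)]
    x0,y0,x1,y1=box;b=np.zeros(H.shape,bool);b[y0:y1,x0:x1]=1
    return b&(H>=14)&(V>115)&(S<185)&(S>75), b&(S<55)&(V>150)
def quad(c,m,z):
    cnt=big(m);h=cv2.convexHull(cnt.reshape(-1,1,2).astype(np.int32))
    r=rect(c,h[:,0],z);return np.round(np.r_[tob(r[:2]),r[2:4],r[4]+6.5],1),cnt.mean(0).round()
E
python3 - <<'E'
import pickle,numpy as np
from h import *
from plant import cams
c0=pickle.load(open("d0.pkl","rb"))["side"];c1=cams.capture("side")
for n,c,zc in(("start",c0,.052),("now",c1,.050)):
    k,s=sidem(c);s[:,:252]=0;s[190:]=0
    print(n,"cork",quad(c,k,zc),"slab",quad(c,s,.070))
E
```

```text
start cork (array([ -1.9, 141.1, 122.7, 118.2,   3.6]), array([233., 239.])) slab (array([  -7.5, -118.1,  134.6,  118.4,    2.4]), array([288., 158.]))
now cork (array([  0.7,   4.4, 123.6, 119. ,   0.3]), array([263., 197.])) slab (array([  -7.4, -117.3,  134. ,  117.7,    2.9]), array([288., 158.]))
```

Call:
carry_out(commands=[-0.02, -0.15, 0, 0, -0.4, 0, 0, -0.7, 0, -0.4, 0, 0, -0.7, 0, -0.4, 0, 0, -0.7, 0, -0.4, 0, 0, -0.3, 0, -0.4, 0, 0, 0, 0, -0.4, 0, 0, 0, 0, -0.4])

```text
time_s: 8.9
tcp_pos: [0.5056, -0.2068, 0.0795]
eef_rot: [-179.9, -0.0, -96.5]
contact_force: [-0.5, -0.3, -0.3]
gripper_width: 0.0611
```

Call:
carry_out(commands=[0.006, 0.05, 0, 0, -0.4, 0.006, 0.05, 0, 0, -0.4, 0.006, 0.05, 0, 0, -0.4, 0.006, 0.05, 0, 0, -0.4, 0.006, 0.05, 0, 0, -0.4, 0.006, 0.05, 0, 0, -0.4, 0.006, 0.05, 0, 0, -0.4, 0.006, 0.05, 0, 0, -0.4])

```text
time_s: 9.7
tcp_pos: [0.5062, -0.1913, 0.0785]
eef_rot: [179.9, -0.0, -96.6]
contact_force: [-2.1, -2.8, 0.3]
gripper_width: 0.0613
```

Call:
carry_out(commands=[0.006, 0.05, 0, 0, -0.4, 0.006, 0.05, 0, 0, -0.4, 0.006, 0.05, 0, 0, -0.4, 0.006, 0.05, 0, 0, -0.4, 0.006, 0.05, 0, 0, -0.4, 0.006, 0.05, 0, 0, -0.4])

```text
time_s: 10.3
tcp_pos: [0.5083, -0.1789, 0.0785]
eef_rot: [-180.0, 0.0, -96.6]
contact_force: [-0.0, -2.5, -1.4]
gripper_width: 0.0614
```

Call:
carry_out(commands=[0.014, 0.08, 0, 0, -0.4, 0.018, 0.1, 0, 0, -0.4, 0.022, 0.12, 0, 0, -0.4, 0.022, 0.12, 0, 0, -0.4, 0.022, 0.12, 0, 0, -0.4, 0.022, 0.12, 0, 0, -0.4, 0.022, 0.12, 0, 0, -0.4, 0.022, 0.12, 0, 0, -0.4])

```text
time_s: 11.1
tcp_pos: [0.5147, -0.1427, 0.0786]
eef_rot: [180.0, -0.0, -96.6]
contact_force: [-1.0, -2.8, 0.6]
gripper_width: 0.061
```

Call:
carry_out(commands=[0.022, 0.12, 0, 0, -0.4, 0.022, 0.12, 0, 0, -0.4, 0.022, 0.12, 0, 0, -0.4, 0.022, 0.12, 0, 0, -0.4, 0.022, 0.12, 0, 0, -0.4, 0.022, 0.12, 0, 0, -0.4, 0.018, 0.1, 0, 0, -0.4, 0.014, 0.08, 0, 0, -0.4])

```text
time_s: 11.9
tcp_pos: [0.5212, -0.1066, 0.0784]
eef_rot: [180.0, 0.0, -96.6]
contact_force: [-0.1, -3.3, 0.6]
gripper_width: 0.0617
```

```bash
python3 - <<'E'
from h import *
from plant import cams,telemetry
s=telemetry.get_state();print(s["tcp_pos"],tob(s["tcp_pos"]*1000),s["contact_force"])
c=cams.capture("side");import pickle;pickle.dump(c,open("s6.pkl","wb"))
k,sl=sidem(c);sl[:,215:][:,:0]=0
print("slab",quad(c,sl,.069),"cork",quad(c,k,.05))
E
```

```text
[ 0.5211793  -0.10658478  0.0784155 ] [  -2.38669618 -114.39028298] [-0.06220479 -3.27783398  0.57930277]
slab (array([  1.5, -38.7, 145.7, 118.7,   1.9]), array([271., 179.])) cork (array([1.000e-01, 4.110e+01, 4.960e+01, 1.185e+02, 0.000e+00]), array([255., 207.]))
```

Call:
carry_out(commands=[0.01, 0.06, 0, 0, -0.4, 0.018, 0.1, 0, 0, -0.4, 0.02, 0.12, 0, 0, -0.4, 0.02, 0.12, 0, 0, -0.4, 0.02, 0.12, 0, 0, -0.4, 0.02, 0.12, 0, 0, -0.4, 0.02, 0.12, 0, 0, -0.4, 0.02, 0.12, 0, 0, -0.4])

```text
time_s: 12.75
tcp_pos: [0.5272, -0.0715, 0.0786]
eef_rot: [-180.0, -0.0, -96.6]
contact_force: [-0.1, -2.2, -1.3]
gripper_width: 0.0612
```

Call:
carry_out(commands=[0.015, 0.1, 0, 0, -0.4, 0.01, 0.06, 0, 0, -0.4, 0, 0, 0, 0, -0.4])

```text
time_s: 13.05
tcp_pos: [0.5285, -0.065, 0.0787]
eef_rot: [-180.0, 0.0, -96.5]
contact_force: [0.3, -0.4, 0.5]
gripper_width: 0.0614
```

Call:
carry_out(commands=[-0.02, -0.15, 0, 0, -0.4, -0.02, -0.15, 0.2, 0, -0.4, 0, 0, 0.8, 0, -0.4, 0, 0, 0.8, 0, -0.4, 0, 0, 0.8, 0, -0.4, -0.3, -0.9, 0, 0, -0.4, -0.3, -0.9, 0, 0, -0.4, -0.3, -0.9, 0, 0, -0.4])

```text
time_s: 13.85
tcp_pos: [0.4901, -0.1869, 0.1838]
eef_rot: [-179.9, 0.0, -96.5]
contact_force: [0.8, -0.5, 0.7]
gripper_width: 0.061
```

Call:
carry_out(commands=[-0.3, -0.9, 0, 0, -0.4, -0.3, -0.9, 0, 0, -0.4, -0.3, -0.9, 0, 0, -0.4, -0.3, -0.9, 0, 0, -0.4, -0.3, -0.9, 0, 0, -0.4, -0.3, -0.9, 0, 0, -0.4, -0.3, -0.9, 0, 0, -0.4, 0, 0, 0, 0, -0.4])

```text
time_s: 14.65
tcp_pos: [0.4045, -0.4413, 0.1829]
eef_rot: [180.0, -0.0, -96.8]
contact_force: [-0.5, -0.2, 1.0]
gripper_width: 0.0614
```

```bash
python3 - <<'E'
from h import *
from plant import cams,telemetry
s=telemetry.get_state();print(s["tcp_pos"])
c=cams.capture("top");f=c["frame"];d=cams.capture("side")
m=masks(f,(235,170,320,262));print("slab top",quad(c,m["slab"],.068))
k,sl=sidem(d);print("side slab",quad(d,sl,.068),"cork strip",quad(d,k,.05))
o=f[160:270,180:380];o=np.clip(255*(o/190.)**.7,0,255).astype(np.uint8)
p=d["frame"][120:260,170:340]
a=cv2.resize(o,(800,440),interpolation=cv2.INTER_NEAREST)[:280] if 0 else cv2.resize(o,(440,242),interpolation=cv2.INTER_CUBIC)
b=cv2.resize(p,(680,560),interpolation=cv2.INTER_CUBIC)
cv2.imwrite("pics/fin.png",cv2.resize(np.hstack([cv2.resize(f[175:265,235:325],(400,400),interpolation=cv2.INTER_NEAREST),cv2.resize(p,(400,400),interpolation=cv2.INTER_NEAREST)])[:,:,::-1],(800,400)))
E
```

```text
[ 0.4045038  -0.44131949  0.18287736]
slab top (array([  2.1,   0.2, 118.9, 118.6,   0. ]), array([278., 215.]))Traceback (most recent call last):
  File "<stdin>", line 6, in <module>
  File "h.py", line 35, in quad
    cnt=big(m);h=cv2.convexHull(cnt.reshape(-1,1,2).astype(np.int32))
  File "h.py", line 13, in big
    return max(cs,key=cv2.contourArea)[:,0]
           ~~~^^^^^^^^^^^^^^^^^^^^^^^^
ValueError: max() iterable argument is empty
```

```bash
python3 - <<'E'
from h import *
from plant import cams
f=cams.capture("top")["frame"];d=cams.capture("side")["frame"]
cv2.imwrite("pics/fin.png",np.hstack([cv2.resize(a,(400,400),interpolation=cv2.INTER_NEAREST) for a in(f[175:265,235:325],d[140:250,205:315])])[:,:,::-1])
E
```

```text
(no output)
```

View pics/fin.png

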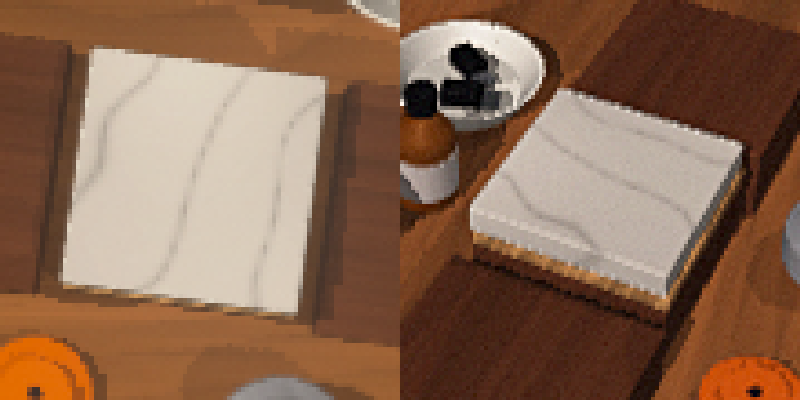

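The stack is square. The slab fills the space between the two end blocks, with similar gaps at columns ~60–80 and ~317–335, and the cork edge shows evenly right under it. I'm handing in.

```bash
python3 -c "
from plant import r
print(r.close_job())"
```

```text
the job is handed in; nothing more can be done
None
```

The footing is built and handed in at about 15 s of the 48 s allowed, though no verdict was reported. I slid the cork onto the base block with both fingers on its edge, then slid the slab onto the cork. The slab needed a slight diagonal push to correct a sideways offset of about 7.5 mm.

- **Slab:** the last top view puts it at (2.1, 0.2) mm from the base centre and 0° out of square. My base centre estimate is good to about 2 mm. The highest pushing force I read was about 3.5 N, though only at the end of each move.
- **Cork:** before the slab went on, the side camera put it within about 1 mm sideways and 2–4 mm along the row, and 0.3° out of square. The 2 mm figure allows for the side camera reading about 2 mm too far along the row.
- **After stacking:** I did not re-measure the cork, because its strip no longer showed as a clear area in the side camera. The final picture shows its edge evenly under the slab, so I judged it in place by eye.
- **Disagreements:** the side camera read the slab's position about 10 mm differently from the top camera, because its mask included the slab's side face. I used the top view for the slab.
- **Bystanders:** those visible in the pictures looked unmoved and no unexpected contact force showed, but I did not re-measure them.

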